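Open a wire-drive unit and release its pressure arm

TASK

Squeeze the two snap tabs on top of the wire-drive unit's cover together to release it, lift the cover off and lay it, right way up and without dropping it, in the middle of the plywood board. Then push the pressure arm inside the unit away from the drive roll, as far as it swings, and leave the tools and parts lying about where they are.

Things in the scene. Friction and masses are not known exactly. Their poses are not given: they have to be found in the camera images.
- feeder: Wire-drive unit fixed on the bench: grey block 200 (x) x 140 (y) x 50 mm high. Origin: centre of its underside, z up. Its deck (top, 50 mm up) bears, under the cover: two steel keeper ledges (22 mm tall, within 18 mm in x, 41 mm in y of the centre) that the tabs hook under, a drive roll (15 mm tall, radius 13, at x +34, y +10), the pressure arm and a 6 mm lip that locates the cover.
- cover: Clip-on grey plastic cap 200 (x) x 140 (y) x 55 mm high, open below, 4 mm walls, about 0.23 kg. Origin: centre of its lower rim, z up. It starts on the unit's deck (origin 50 mm up), axes parallel to the unit's. Two black snap tabs stand 34 mm above its top. Once both are squeezed it lifts straight up, held by them; it must rise 60 mm to clear the inside. Laid down, it stands flat on its rim.
- tab_left (a joint): Travel in m of the snap tab on the cover's +y side: 0 out, hooked; 0.011 fully in, towards the other tab. Upright, 24 mm wide (x), 5 thick (y), at the cover's x = 0, outer face at y = +29 mm when out, +18 fully in: the pair is 58 mm across, squeezed 36. Unhooks from 5 mm on; both must. Spring 2 N at 0, 6.4 N fully in; returns when let go.
- tab_right (a joint): The same, mirrored, for the tab on the cover's -y side (outer face at y = -29 mm out, -18 fully in).
- board: Plywood board 250 (x) x 190 (y) x 6 mm lying fixed on the bench. Origin: centre of its underside; the top is 6 mm above the bench.
- press_arm (a joint): Angle in rad of the pressure arm in the unit: 0 against the drive roll, 1.1 fully swung away (stop). Counter-clockwise seen from above. Starts between 0 and 0.2; stiff (about 2 N at the knob) and stays where it is left.
- pivot (a point): Point on the arm's upright pivot axis at the deck, at x +55, y +50 mm, z 50 mm of the unit.
- knob (a point): Centre of the top of the arm's knob: black upright round post, 14 mm in diameter, 28 tall, top 97.5 mm above the bench, 85 mm from the pivot. At angle 0 it lies from the pivot towards the unit's -y; opening moves it to the unit's +x and out over its edge. The flat arm under it is 12 to 21 mm above the deck.
- chalk: Bystander: flat marker holder 150 x 12 x 8 mm lying between the unit and the board.
- cap: Bystander: yellow plastic cap, 44 mm wide, 36 tall.
- plate: Bystander: red-brown primed steel plate with two holes, 150 x 90 x 10 mm.
- spanner: Bystander: steel spanner, 200 mm long.
- square: Bystander: steel try square, about 200 x 130 mm, lying flat.
- spray: Bystander: grey can, 60 mm wide, 190 tall, standing.
- nozzle: Bystander: brass torch nozzle, 26 mm wide, 70 tall, standing.
Things that resemble listed ones, but are neither listed nor needed, are in the scene too. What is shaped like the feeder but yellow is not meant.

How it is judged:
By the outcome, as a careful person would: the job done as asked, in the order asked, and still so for the second after the job is handed in, with the robot touching nothing.
It also fails if it takes over 61 s, if anything falls off the work surface, if the arm or the gripper's body presses on something with over 40 N, if the wrist force passes 120 N, or if a joint passes its speed limit or range.

ROBOT

A 7-joint arm with a two-finger parallel gripper is mounted at the origin on the work surface. World frame = base frame: x ahead of the robot, y to its left, z up, the work surface at z = 0. Lengths are in m, angles in degrees, forces in N, time in s.
With the tool pointing down it reaches from about 0.425 to 0.875 m from the base axis. Payload 4.7 kg.
Tool frame: the origin (TCP) lies midway between the tips of the shut fingers; the grasp point (between the pads) lies 19 mm behind it; z points along the fingers, x is the direction in which the jaws open and shut, and the axes are right-handed (so a half turn about z gives the same grasp; the last joint's range is limited). The gripper opens to 87 mm and grips with 3 to 60 N. Pads are 19 mm wide; open, the fingers measure 117 mm over their backs; the gripper's body (75 mm by 190 mm) begins 51 mm behind the grasp point.
Start: joints at [68.99, 18.392, -4.016, 83.108, 1.295, 78.541, -3.26], TCP at [0.242, -0.603, 0.223] pointing down, gripper open.
Joint ranges: [-163.93, 163.93], [-17.29, 119.83], [-79.2, 71.16], [3.27, 140.29], [-89.18, 269.18], [5.43, 117.66], [-154.24, 154.24]. Speed limits (degrees/s): [147.25, 147.25, 180, 180, 180, 180, 180].

INTERFACE

Orientations are given as [roll, pitch, yaw] about the fixed x, y, z axes, in that order (R = Rz(yaw) Ry(pitch) Rx(roll)).
In Python, from cell import env gives the robot as it stands.
- The arm moves only by the tool carry_out, never from a script. Its argument "plan" is a list of rows, each an object with "grip": the closure, from 0 (fully open) to 1 (shut); "dp": the shift along the tool's x, y, z in m, a list of three; "rotation": the turn, a rotation vector about the tool's x, y, z in degrees, a list of three. In form: [{"grip": grip, "dp": [dx, dy, dz], "rotation": [wx, wy, wz]}, ...]. A call has 1 to 8 rows; each row shifts and turns the pose as measured when the row begins, along the tool's axes as they then stand; what a row does not reach is not made up. A row lasts 1/12 s, in which the tool goes at most 41.7 mm and 7.16 degrees, less where a joint would pass 70% of its speed; a pose out of reach is approached as far as the arm can. A call is refused whole if a number of a shift passes 0.0417 or a number of a turn 7.16, either way. A call with a gripper value outside its range is refused whole. The fingers move at their own pace and stop on an object; "force" is the grip in N (left out, the last holds). Time passes only in rows, so rows that do not move let the fingers close. It gives the time, the measured TCP pose, the force and the opening at its end, in the units of the state.
- env.get_obs(): the state, without advancing time (a new reading comes with each control period).
- env.read_camera(name): name is "scene" or "side" or "wrist"; returns the picture (420x560x3 uint8, red, green, blue); there is no depth.
- env.camera_params(name): a dict with "fx", "fy", "cx", "cy" (pixels), "R" (3x3) and "t" (3): a world point X has camera coordinates R X + t. Camera axes: x right, y down, z forward; pixel columns grow to the right and rows downward; lengths in m; the calibration is good to about 2 mm. A picture is of the moment at which its call begins: read the wrist's pose just before it. camera_params takes no time and is no camera call; for the wrist camera it gives the pose at the moment of the call.
- env.sign_off(): hands the job in, once; it reports no verdict.
The state is a dict: "time_s": time; "qpos": joint angles; "joint_velocities": joint speeds; "effort": joint torques, N m; "tool_pos": TCP position; "tool_rot": TCP orientation; "force": force on the tool from outside, world axes, zero at the start; "wrist_torque": the same for the moment, N m; "grip_width": finger opening in m.
Only numpy, scipy, OpenCV 4.12 (cv2) and the standard library are available. Lean on these libraries where they do the work, as an engineer would, in place of code of your own. Each camera call takes 0.05 s, during which the arm holds its last target. There are 200 camera calls.

## Working session

There is one attempt and no reset: what is moved stays moved. The work goes in short steps, Python scripts to look and compute and a tool call to move; the robot and the scene stay as the last step left them, time stands still between calls to the robot, and variables do not carry over. Pictures are saved under pics/ and viewed, about 8 in all and at most 12, crops included, and the job is handed in when it is done.

Besides the shell and the picture viewer there is one more tool, called after "Emit:" by a JSON object that holds its "api" and its "payload", one argument or row to a line. carry_out: Moves the arm, as the interface text tells. Its arguments: {"type":"object","properties":{"plan":{"type":"array","items":{"type":"object","properties":{"grip":{"type":"number"},"dp":{"type":"array","items":{"type":"number"}},"rotation":{"type":"array","items":{"type":"number"}}}}},"force":{"type":"number"}},"required":["plan"]}

```bash
ls; mkdir -p pics; python3 - <<'E'
from cell import env
import cv2,numpy as np
o=env.get_obs();print(o)
for n in("scene","side"):
    im=env.read_camera(n);cv2.imwrite(f"pics/{n}0.png",im[:,:,::-1])
    p=env.camera_params(n);print(n,p)
E
```

```text
pics
{'time_s': 0.0, 'qpos': array([68.99137099, 18.44110398, -4.01261516, 83.1765335 ,  1.29484758,
       78.54162037, -3.26155622]), 'joint_velocities': array([ 0.00183835, -0.02830748,  0.03211544, -0.10230902,  0.00227997,
        0.06887732, -0.05241605]), 'effort': array([ 5.81938116e-05, -4.91289067e+01, -4.03471906e-01, -3.12527633e+01,
       -6.37629256e-02,  4.38201951e-02,  2.13743347e-04]), 'tool_pos': array([ 0.2412729 , -0.60294438,  0.22142367]), 'tool_rot': array([ 1.79993356e+02,  1.14031421e-01, -6.81859458e+01]), 'force': array([-0.6810902 , -0.23962517,  0.5351579 ]), 'wrist_torque': array([ 0.00735552, -0.03284403, -0.02851888]), 'grip_width': 0.08706215915174684}
scene {'fx': 485.9726757265367, 'fy': 485.9726757265367, 'cx': 279.85301020433496, 'cy': 210.95658379250162, 'R': array([[ 0.662328  ,  0.74912891,  0.01129159],
       [ 0.42613659, -0.36427897, -0.82807514],
       [-0.61622174,  0.55326911, -0.5605034 ]]), 't': array([-0.34058251, -0.12077485,  1.63328137])}
side {'fx': 393.3517348267743, 'fy': 393.3517348267743, 'cx': 283.59009549748345, 'cy': 205.23355831540442, 'R': array([[-0.7055789 , -0.70862859,  0.00198587],
       [-0.54264052,  0.53849864, -0.6446398 ],
       [ 0.45574081, -0.45592185, -0.76448387]]), 't': array([0.35783566, 0.34434079, 0.81215747])}
```

View pics/scene0.png

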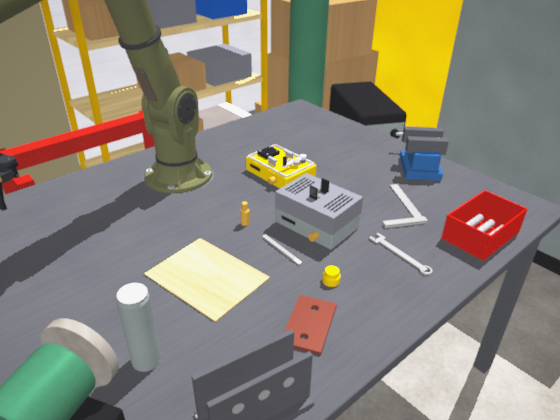

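View pics/side0.png

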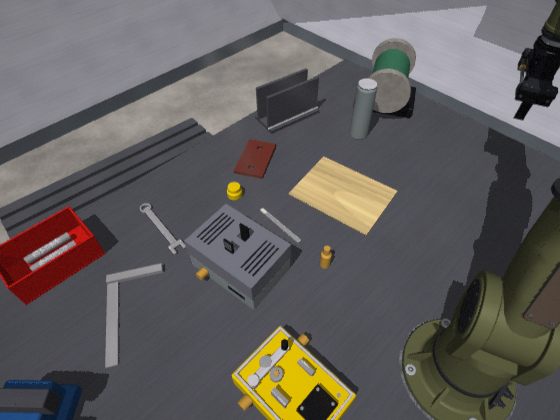

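The grey closed unit is at scene (318,205) and side (240,255). The open yellow one at scene (280,165) is the decoy. The board is at scene (207,275) and side (343,194). Next, an enlarged crop to read the corners.

```bash
python3 - <<'E'
import cv2,numpy as np
a=cv2.imread("pics/scene0.png")[165:255,260:380];b=cv2.imread("pics/side0.png")[195:315,175:305]
a=cv2.resize(a,None,fx=3.3,fy=3.3,interpolation=3);b=cv2.resize(b,None,fx=3,fy=3,interpolation=3)
h=max(a.shape[0],b.shape[0]);c=np.zeros((h,a.shape[1]+b.shape[1],3),np.uint8)
c[:a.shape[0],:a.shape[1]]=a;c[:b.shape[0],a.shape[1]:]=b
print(a.shape,c.shape);cv2.imwrite("pics/crop0.png",c)
E
```

```text
(297, 396, 3) (360, 786, 3)
```

View pics/crop0.png

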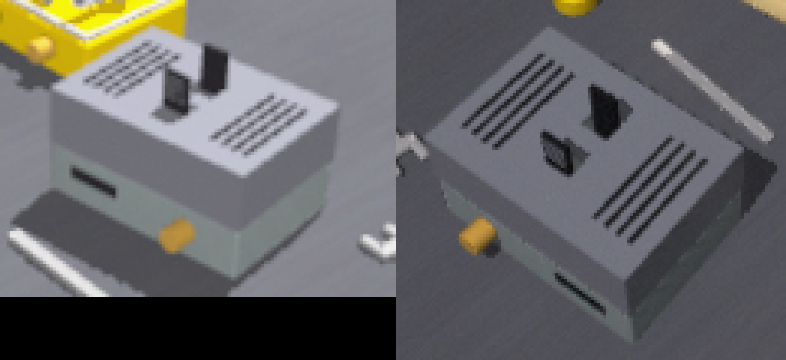

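```bash
cat > h.py <<'E'
from cell import env
import numpy as np,cv2
def ray(n,uv,z,p=None):
    p=p or env.camera_params(n);R=p["R"];C=-R.T@p["t"]
    d=R.T@np.array([(uv[0]-p["cx"])/p["fx"],(uv[1]-p["cy"])/p["fy"],1])
    return (C+d*(z-C[2])/d[2])[:2]
def proj(n,X,p=None):
    p=p or env.camera_params(n);c=p["R"]@np.array(X)+p["t"]
    return np.array([p["fx"]*c[0]/c[2]+p["cx"],p["fy"]*c[1]/c[2]+p["cy"]])
def snap(n,f):
    p=env.camera_params(n);im=env.read_camera(n);cv2.imwrite(f,im[:,:,::-1]);return p
E
python3 - <<'E'
from h import *
S=lambda L:np.array(L)/3.3+[260,165]
D=lambda L:(np.array(L)-[396,0])/3+[175,195]
def rep(n,px,z):
    P=np.array([ray(n,u,z) for u in px]);e=np.diff(np.vstack([P,P[:1]]),axis=0)
    print(n,P.round(4).tolist(),"c",P.mean(0).round(4),"len",np.linalg.norm(e,axis=1).round(3),"ang",np.degrees(np.arctan2(e[:,1],e[:,0])).round(1))
rep("scene",S([(52,92),(150,27),(340,100),(245,178)]),.105)
rep("side",D([(427,137),(548,27),(743,150),(625,278)]),.105)
rep("scene",[(145,276),(201,240),(268,277),(216,314)],.006)
rep("side",[(290,193),(322,158),(396,191),(367,231)],.006)
print([ray("scene",u,.139) for u in S([(175,70),(214,47)])],[ray("side",u,.139) for u in D([(556,135),(604,88)])])
E
```

```text
scene [[0.4238, 0.0632], [0.3978, 0.2027], [0.5898, 0.2384], [0.6163, 0.0945]] c [0.5069 0.1497] len [0.142 0.195 0.146 0.195] ang [ 100.5   10.5  -79.6 -170.8]
side [[0.5915, 0.2321], [0.6117, 0.097], [0.4141, 0.0704], [0.3968, 0.205]] c [0.5035 0.1511] len [0.137 0.199 0.136 0.197] ang [ -81.5 -172.3   97.3    7.9]
scene [[0.3876, -0.3348], [0.3554, -0.1476], [0.5896, -0.1061], [0.6077, -0.2761]] c [ 0.4851 -0.2161] len [0.19  0.238 0.171 0.228] ang [  99.8   10.   -83.9 -165.1]
side [[0.5872, -0.1055], [0.6194, -0.2795], [0.3783, -0.327], [0.3498, -0.1536]] c [ 0.4837 -0.2164] len [0.177 0.246 0.176 0.242] ang [ -79.5 -168.9   99.3   11.5]
[array([0.50445699, 0.12632162]), array([0.49918181, 0.17755994])] [array([0.50294306, 0.17420817]), array([0.51071689, 0.1212502 ])]
```

```bash
cat >> h.py <<'E'
def go(x,y,z,yaw,frm=None):
    o=env.get_obs();q=o["tool_pos"] if frm is None else np.array(frm)
    c,s=np.cos(np.radians(yaw)),np.sin(np.radians(yaw))
    d=np.array([x,y,z])-q
    t=np.array([c*d[0]+s*d[1],s*d[0]-c*d[1],-d[2]])
    r=o["tool_rot"];w=(r[2]-yaw+180)%360-180
    print("rot",r.round(2),"turn z %.2f"%w,"tool dp mm",(t*1e3).round(1),"rows %.1f"%(np.linalg.norm(t)/.0417))
E
python3 - <<'E'
from h import *
print("spray",ray("scene",(134,293),.19),ray("side",(368,85),.19),"nozzle",ray("scene",(245,205),.07),"chalk",ray("scene",(281,249),.005))
go(.40,-.33,.30,-80.8)
go(.505,.1505,.24,-80.8,(.40,-.33,.30))
E
```

```text
spray [ 0.61900365 -0.45378348] [ 0.60999227 -0.45015834] nozzle [ 0.37409006 -0.00731163] chalk [ 0.52651359 -0.0068414 ]
rot [ 1.7999e+02  1.0000e-01 -6.8180e+01] turn z 12.62 tool dp mm [-244.1 -200.3  -78.4] rows 7.8
rot [ 1.7999e+02  1.0000e-01 -6.8180e+01] turn z 12.62 tool dp mm [-457.5 -180.5   60. ] rows 11.9
```

Emit:
{"api": "carry_out", "payload": {
  "plan": [
    {"grip": 0,"dp": [0,0,-0.01],"rotation": [0,0,6.3]},
    {"grip": 0,"dp": [0,0,-0.01],"rotation": [0,0,6.3]},
    {"grip": 0,"dp": [-0.031,-0.025,-0.01],"rotation": [0,0,0]},
    {"grip": 0,"dp": [-0.031,-0.025,-0.01],"rotation": [0,0,0]},
    {"grip": 0,"dp": [-0.031,-0.025,-0.01],"rotation": [0,0,0]},
    {"grip": 0,"dp": [-0.031,-0.025,-0.01],"rotation": [0,0,0]},
    {"grip": 0,"dp": [-0.031,-0.025,-0.01],"rotation": [0,0,0]},
    {"grip": 0,"dp": [-0.031,-0.025,-0.01],"rotation": [0,0,0]}
  ]
}}

```text
time_s: 0.77
tool_pos: [0.3552, -0.3973, 0.2941]
tool_rot: [179.3, 0.8, -82.7]
force: [0.7, -0.9, 0.6]
grip_width: 0.0866
```

Emit:
{"api": "carry_out", "payload": {
  "plan": [
    {"grip": 0,"dp": [-0.036,-0.016,0.002],"rotation": [0,0,0]},
    {"grip": 0,"dp": [-0.036,-0.016,0.002],"rotation": [0,0,0]},
    {"grip": 0,"dp": [-0.036,-0.016,0.002],"rotation": [0,0,0]},
    {"grip": 0,"dp": [-0.036,-0.016,0.002],"rotation": [0,0,0]},
    {"grip": 0,"dp": [-0.036,-0.016,0.002],"rotation": [0,0,0]},
    {"grip": 0,"dp": [-0.036,-0.016,0.002],"rotation": [0,0,0]},
    {"grip": 0,"dp": [-0.036,-0.016,0.002],"rotation": [0,0,0]},
    {"grip": 0,"dp": [-0.036,-0.016,0.002],"rotation": [0,0,0]}
  ]
}}

```text
time_s: 1.43
tool_pos: [0.4482, -0.0794, 0.2803]
tool_rot: [179.4, 0.5, -82.6]
force: [0.9, -0.3, -0.5]
grip_width: 0.0871
```

```bash
python3 - <<'E'
from h import *
o=env.get_obs();print(o["time_s"],o["tool_pos"],o["tool_rot"],o["qpos"].round(1))
go(.505,.1505,.24,-80.8)
E
```

```text
1.4333 [ 0.44821447 -0.07939194  0.28025473] [179.40742887   0.51214885 -82.61576959] [ 39.1  -5.8 -29.5 102.5  -3.2  83.3 -72.5]
rot [179.41   0.51 -82.62] turn z -1.82 tool dp mm [-217.9  -92.8   40.3] rows 5.8
```

Emit:
{"api": "carry_out", "payload": {
  "plan": [
    {"grip": 0,"dp": [0,0,0],"rotation": [0,0,-1.8]},
    {"grip": 0,"dp": [-0.033,-0.014,0.006],"rotation": [0,0,0]},
    {"grip": 0,"dp": [-0.033,-0.014,0.006],"rotation": [0,0,0]},
    {"grip": 0,"dp": [-0.033,-0.014,0.006],"rotation": [0,0,0]},
    {"grip": 0,"dp": [-0.033,-0.014,0.006],"rotation": [0,0,0]},
    {"grip": 0,"dp": [-0.033,-0.014,0.006],"rotation": [0,0,0]},
    {"grip": 0,"dp": [-0.033,-0.014,0.006],"rotation": [0,0,0]},
    {"grip": 0,"dp": [0,0,0],"rotation": [0,0,0]}
  ]
}}

```text
time_s: 2.1
tool_pos: [0.4962, 0.1461, 0.2431]
tool_rot: [179.5, 0.6, -80.1]
force: [-1.0, 0.1, -0.1]
grip_width: 0.0866
```

```bash
python3 - <<'E'
from h import *
p=snap("wrist","pics/w1.png")
go(.505,.1505,.24,-80.8)
o=env.get_obs();print(o["tool_pos"],o["force"])
print(p)
E
```

```text
rot [179.43   0.49 -80.19] turn z 0.61 tool dp mm [-6.3 -9.9  3.2] rows 0.3
[0.49619698 0.14264812 0.24321948] [-0.10277926  0.51525829  0.05189558]
{'fx': 376.28613198300576, 'fy': 376.28613198300576, 'cx': 275.86862104611845, 'cy': 207.18575996407148, 'R': array([[ 0.17138977, -0.98512547, -0.01238332],
       [-0.94301603, -0.16767652,  0.28741146],
       [-0.28521274, -0.03758172, -0.95772716]]), 't': array([0.06227847, 0.44967523, 0.55480694])}
```

View pics/w1.png

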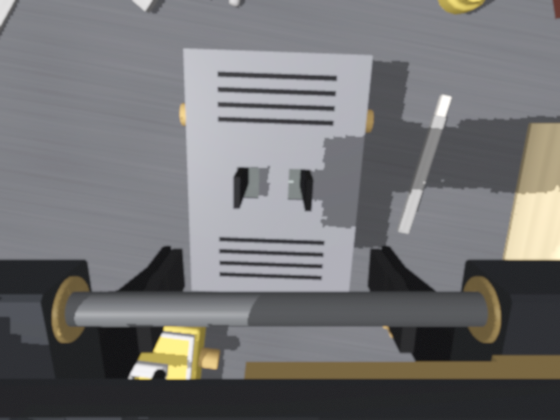

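```bash
python3 - <<'E'
from h import *
r=lambda u,z:ray("wrist",u,z)
a,b=r((184,50),.105),r((371,57),.105);print(a,b,np.linalg.norm(a-b),np.degrees(np.arctan2(*(a-b)[::-1])))
L,R=r((236,192),.139),r((312,193),.139);print(L,R,np.linalg.norm(L-R),(L+R)/2,np.degrees(np.arctan2(*(L-R)[::-1])))
l1,l2=r((190,290),.105),r((351,290),.105);print(l1,l2,np.degrees(np.arctan2(*(a-l1)[::-1])),np.degrees(np.arctan2(*(b-l2)[::-1])))
c=(a+b)/2;t=np.radians(9);print("c from far edge",c-.1*np.array([np.cos(t),np.sin(t)]))
E
```

```text
[0.59028405 0.22925371] [0.60874875 0.09269233] 0.13780405427212006 97.70036079608192
[0.49931626 0.17397162] [0.50803643 0.11962096] 0.05504576817211462 [0.50367635 0.14679629] 99.1150134419091
[0.39399386 0.20427065] [0.41891624 0.06380547] 7.25338890975698 8.652336762050833
c from far edge [0.50074756 0.14532957]
```

```bash
python3 - <<'E'
from h import *
for i in range(2): env.read_camera("wrist"); go(.503,.148,.14,-81.5)
E
```

```text
rot [179.43   0.37 -80.41] turn z 1.09 tool dp mm [ -7.5  -7.5 103.4] rows 2.5
rot [179.45   0.3  -80.6 ] turn z 0.90 tool dp mm [ -9.5  -7.4 103.6] rows 2.5
```

Emit:
{"api": "carry_out", "payload": {
  "plan": [
    {"grip": 0,"dp": [-0.0085,-0.0075,0.02],"rotation": [0,0,1.0]},
    {"grip": 0,"dp": [0,0,0.03],"rotation": [0,0,0]},
    {"grip": 0,"dp": [0,0,0.03],"rotation": [0,0,0]},
    {"grip": 0,"dp": [0,0,0],"rotation": [0,0,0]}
  ]
}}

```text
time_s: 2.58
tool_pos: [0.5058, 0.1389, 0.1635]
tool_rot: [179.8, -0.0, -82.4]
force: [-2.2, -0.4, -0.4]
grip_width: 0.0869
```

```bash
python3 - <<'E'
from h import *
for i in range(3): env.read_camera("wrist"); go(.503,.148,.109,-81.5)
snap("wrist","pics/w2.png")
E
```

```text
rot [ 1.7996e+02 -5.0000e-02 -8.2420e+01] turn z -0.92 tool dp mm [-9.6  3.  57.2] rows 1.4
rot [-1.7983e+02 -2.0000e-02 -8.2390e+01] turn z -0.89 tool dp mm [-8.8  4.5 59.3] rows 1.4
rot [-179.67    0.    -82.36] turn z -0.86 tool dp mm [-8.   5.5 60.6] rows 1.5
```

View pics/w2.png

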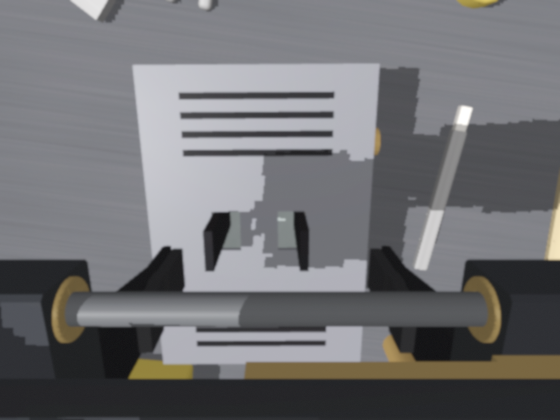

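Tabs' outer edges are at px 207 and 309, and the finger tips at 182 and 370. The tool must therefore go about 8 mm towards -x (tool), as computed.

Emit:
{"api": "carry_out", "payload": {
  "plan": [
    {"grip": 0,"dp": [-0.008,0.005,0.01],"rotation": [0,0,-0.8]},
    {"grip": 0,"dp": [0,0,0],"rotation": [0,0,0]},
    {"grip": 0,"dp": [0,0,0],"rotation": [0,0,0]}
  ]
}}

```text
time_s: 3.03
tool_pos: [0.5065, 0.1494, 0.1642]
tool_rot: [-179.1, -0.0, -81.5]
force: [0.6, -0.8, -0.4]
grip_width: 0.0875
```

```bash
python3 - <<'E'
from h import *
for i in range(2): env.read_camera("wrist"); go(.503,.148,.109,-81.5)
E
```

```text
rot [-1.7917e+02 -2.0000e-02 -8.1510e+01] turn z -0.01 tool dp mm [ 1.4  3.3 55. ] rows 1.3
rot [-1.7919e+02 -2.0000e-02 -8.1530e+01] turn z -0.03 tool dp mm [ 1.2  3.3 54.9] rows 1.3
```

Emit:
{"api": "carry_out", "payload": {
  "plan": [
    {"grip": 0,"dp": [0.001,0.002,0.018],"rotation": [-0.8,0,0]},
    {"grip": 0,"dp": [0,0,0.018],"rotation": [0,0,0]},
    {"grip": 0,"dp": [0,0,0.015],"rotation": [0,0,0]},
    {"grip": 0,"dp": [0,0,0],"rotation": [0,0,0]},
    {"grip": 0,"dp": [0,0,0],"rotation": [0,0,0]}
  ]
}}

```text
time_s: 3.55
tool_pos: [0.5068, 0.1489, 0.1142]
tool_rot: [-179.7, -0.1, -81.5]
force: [0.1, 0.1, 0.7]
grip_width: 0.087
```

```bash
python3 - <<'E'
from h import *
for i in range(2): env.read_camera("wrist"); go(.503,.148,.109,-81.5)
print(env.get_obs()["force"])
E
```

```text
rot [-1.797e+02 -8.000e-02 -8.153e+01] turn z -0.03 tool dp mm [0.2 3.8 5.2] rows 0.2
rot [-1.7965e+02 -9.0000e-02 -8.1540e+01] turn z -0.04 tool dp mm [0.2 4.1 5.7] rows 0.2
[ 0.11582544  0.11286278 -0.0851881 ]
```

Now a small correction, then squeeze.

Emit:
{"api": "carry_out", "payload": {
  "force": 25,
  "plan": [
    {"grip": 0,"dp": [0,0.004,0.005],"rotation": [-0.3,0,0]},
    {"grip": 0.5,"dp": [0,0,0],"rotation": [0,0,0]},
    {"grip": 1,"dp": [0,0,0],"rotation": [0,0,0]},
    {"grip": 1,"dp": [0,0,0],"rotation": [0,0,0]},
    {"grip": 1,"dp": [0,0,0],"rotation": [0,0,0]},
    {"grip": 1,"dp": [0,0,0],"rotation": [0,0,0]},
    {"grip": 1,"dp": [0,0,0],"rotation": [0,0,0]},
    {"grip": 1,"dp": [0,0,0],"rotation": [0,0,0]}
  ]
}}

```text
time_s: 4.32
tool_pos: [0.5048, 0.1495, 0.1129]
tool_rot: [-179.6, -0.1, -81.5]
force: [0.0, 0.7, -1.1]
grip_width: 0.0481
```

Emit:
{"api": "carry_out", "payload": {
  "plan": [
    {"grip": 1,"dp": [0,0,0],"rotation": [0,0,0]},
    {"grip": 1,"dp": [0,0,0],"rotation": [0,0,0]},
    {"grip": 1,"dp": [0,0,0],"rotation": [0,0,0]},
    {"grip": 1,"dp": [0,0,0],"rotation": [0,0,0]}
  ]
}}

```text
time_s: 4.65
tool_pos: [0.5049, 0.1497, 0.1134]
tool_rot: [-179.6, -0.1, -81.5]
force: [0.1, 0.8, -1.0]
grip_width: 0.0325
```

Emit:
{"api": "carry_out", "payload": {
  "plan": [
    {"grip": 1,"dp": [0,0,0],"rotation": [0,0,0]},
    {"grip": 1,"dp": [0,0,0],"rotation": [0,0,0]},
    {"grip": 1,"dp": [0,0,0],"rotation": [0,0,0]}
  ]
}}

```text
time_s: 4.9
tool_pos: [0.5049, 0.1497, 0.1134]
tool_rot: [-179.6, -0.1, -81.5]
force: [0.2, 0.0, 0.1]
grip_width: 0.0329
```

```bash
python3 - <<'E'
from h import *
snap("side","pics/s2.png");im=cv2.imread("pics/s2.png")[170:300,160:320];cv2.imwrite("pics/s2c.png",cv2.resize(im,None,fx=4,fy=4,interpolation=3))
E
```

```text
(no output)
```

View pics/s2c.png

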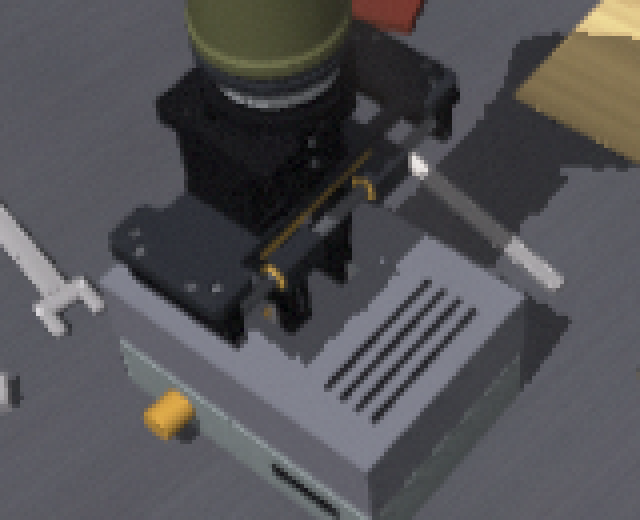

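Gripper holds at 33 mm (stopped by the tabs, not shut). Lift gently.

Emit:
{"api": "carry_out", "payload": {
  "plan": [
    {"grip": 1,"dp": [0,0,-0.01],"rotation": [0,0,0]},
    {"grip": 1,"dp": [0,0,-0.015],"rotation": [0,0,0]},
    {"grip": 1,"dp": [0,0,-0.015],"rotation": [0,0,0]},
    {"grip": 1,"dp": [0,0,-0.015],"rotation": [0,0,0]},
    {"grip": 1,"dp": [0,0,-0.015],"rotation": [0,0,0]},
    {"grip": 1,"dp": [0,0,-0.015],"rotation": [0,0,0]},
    {"grip": 1,"dp": [0,0,-0.015],"rotation": [0,0,0]},
    {"grip": 1,"dp": [0,0,-0.015],"rotation": [0,0,0]}
  ]
}}

```text
time_s: 5.62
tool_pos: [0.4991, 0.1466, 0.2293]
tool_rot: [179.6, -0.2, -81.5]
force: [0.0, -0.3, -2.3]
grip_width: 0.0326
```

Emit:
{"api": "carry_out", "payload": {
  "plan": [
    {"grip": 1,"dp": [0,0,0],"rotation": [0,0,0]},
    {"grip": 1,"dp": [0,0,0],"rotation": [0,0,0]}
  ]
}}

```text
time_s: 5.78
tool_pos: [0.5005, 0.1467, 0.2326]
tool_rot: [179.8, -0.2, -81.5]
force: [-0.1, -0.6, -3.1]
grip_width: 0.0323
```

```bash
python3 - <<'E'
from h import *
a=snap("side","pics/s3.png");snap("scene","pics/c3.png")
a=cv2.imread("pics/s3.png")[130:330,150:350];b=cv2.imread("pics/c3.png")[130:263,240:373]
cv2.imwrite("pics/m3.png",np.hstack([cv2.resize(a,(400,400)),cv2.resize(b,(400,400),interpolation=3)]))
go(.4845,-.2163,.25,-79.8)
E
```

```text
rot [179.81  -0.2  -81.46] turn z -1.66 tool dp mm [354.6  79.9 -18. ] rows 8.7
```

View pics/m3.png

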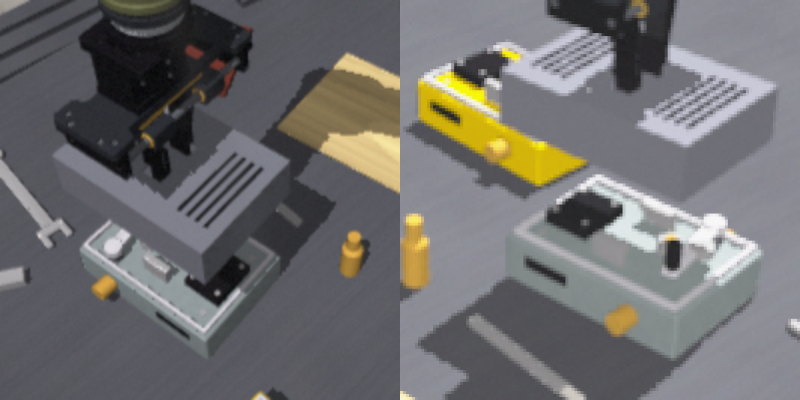

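Cover is off, level and held. The white pivot is at the unit's +x,+y corner and the black knob at -y, so the unit's yaw is about 8.5°. Carry to the board.

Emit:
{"api": "carry_out", "payload": {
  "plan": [
    {"grip": 1,"dp": [0.015,0.004,0],"rotation": [0,0,-0.8]},
    {"grip": 1,"dp": [0.03,0.007,0],"rotation": [0,0,-0.8]},
    {"grip": 1,"dp": [0.033,0.007,0],"rotation": [0,0,0]},
    {"grip": 1,"dp": [0.033,0.007,0],"rotation": [0,0,0]},
    {"grip": 1,"dp": [0.033,0.007,0],"rotation": [0,0,0]},
    {"grip": 1,"dp": [0.033,0.007,0],"rotation": [0,0,0]},
    {"grip": 1,"dp": [0.033,0.007,0],"rotation": [0,0,0]},
    {"grip": 1,"dp": [0.033,0.007,0],"rotation": [0,0,0]}
  ]
}}

```text
time_s: 6.55
tool_pos: [0.4859, -0.0998, 0.2226]
tool_rot: [179.1, 0.4, -78.5]
force: [1.5, 0.2, -2.2]
grip_width: 0.0327
```

Emit:
{"api": "carry_out", "payload": {
  "plan": [
    {"grip": 1,"dp": [0.03,0.007,0],"rotation": [0,0,0]},
    {"grip": 1,"dp": [0.015,0.005,0],"rotation": [0,0,0]},
    {"grip": 1,"dp": [0,0,0],"rotation": [0,0,0]},
    {"grip": 1,"dp": [0,0,0],"rotation": [0,0,0]}
  ]
}}

```text
time_s: 6.88
tool_pos: [0.4776, -0.1585, 0.2164]
tool_rot: [178.6, 0.5, -79.3]
force: [-0.6, -0.0, -2.5]
grip_width: 0.0326
```

```bash
python3 - <<'E'
from h import *
for i in range(2): env.read_camera("wrist"); go(.4845,-.2163,.13,-79.8)
print(env.get_obs()["tool_pos"],env.get_obs()["grip_width"])
E
```

```text
rot [178.54   0.48 -79.31] turn z 0.49 tool dp mm [58.2  3.2 86.2] rows 2.5
rot [178.59   0.47 -79.2 ] turn z 0.60 tool dp mm [59.1  3.9 86.6] rows 2.5
[ 0.47790286 -0.15741532  0.21664263] 0.03226064906959996
```

Emit:
{"api": "carry_out", "payload": {
  "plan": [
    {"grip": 1,"dp": [0.02,0.001,0.01],"rotation": [0.7,0.2,0.3]},
    {"grip": 1,"dp": [0.02,0.001,0.02],"rotation": [0.7,0.2,0.2]},
    {"grip": 1,"dp": [0.017,0.001,0.02],"rotation": [0,0,0]},
    {"grip": 1,"dp": [0,0,0.02],"rotation": [0,0,0]},
    {"grip": 1,"dp": [0,0,0.01],"rotation": [0,0,0]},
    {"grip": 1,"dp": [0,0,0],"rotation": [0,0,0]},
    {"grip": 1,"dp": [0,0,0],"rotation": [0,0,0]}
  ]
}}

```text
time_s: 7.57
tool_pos: [0.4905, -0.2016, 0.1347]
tool_rot: [-179.7, 0.2, -78.5]
force: [0.1, 0.0, -1.8]
grip_width: 0.0324
```

```bash
python3 - <<'E'
from h import *
for i in range(2): env.read_camera("wrist"); go(.4845,-.2163,.0694,-79.8)
print(env.get_obs()["tool_pos"],env.get_obs()["grip_width"])
a=snap("side","pics/s4.png");snap("scene","pics/c4.png")
a=cv2.imread("pics/s4.png")[110:260,260:410];b=cv2.imread("pics/c4.png")[190:340,130:280]
cv2.imwrite("pics/m4.png",np.hstack([cv2.resize(a,(400,400),interpolation=3),cv2.resize(b,(400,400),interpolation=3)]))
E
```

```text
rot [-1.7968e+02  1.7000e-01 -7.8440e+01] turn z 1.36 tool dp mm [13.5  8.7 65.6] rows 1.6
rot [-1.7963e+02  1.0000e-01 -7.8470e+01] turn z 1.33 tool dp mm [12.9  8.9 66.1] rows 1.6
[ 0.49100077 -0.20205985  0.13552954] 0.03282370916693857
```

View pics/m4.png

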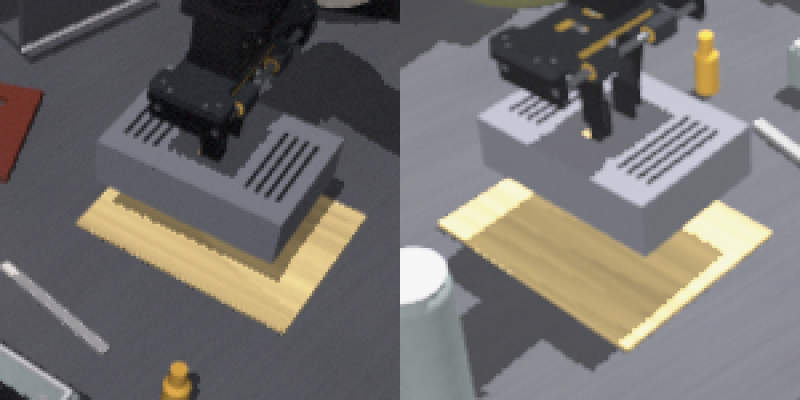

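Emit:
{"api": "carry_out", "payload": {
  "plan": [
    {"grip": 1,"dp": [0.007,0.005,0.01],"rotation": [-0.2,0,0.7]},
    {"grip": 1,"dp": [0.006,0.004,0.012],"rotation": [-0.2,0,0.6]},
    {"grip": 1,"dp": [0,0,0.012],"rotation": [0,0,0]},
    {"grip": 1,"dp": [0,0,0.012],"rotation": [0,0,0]},
    {"grip": 1,"dp": [0,0,0],"rotation": [0,0,0]},
    {"grip": 1,"dp": [0,0,0],"rotation": [0,0,0]}
  ]
}}

```text
time_s: 8.27
tool_pos: [0.4851, -0.2209, 0.0873]
tool_rot: [-179.9, -0.2, -80.1]
force: [0.4, 0.3, -2.3]
grip_width: 0.0324
```

```bash
python3 - <<'E'
from h import *
for i in range(2): env.read_camera("wrist"); go(.4845,-.2163,.0694,-79.8)
E
```

```text
rot [-1.7992e+02 -1.4000e-01 -8.0100e+01] turn z -0.30 tool dp mm [-4.5 -0.7 17.7] rows 0.4
rot [-179.87   -0.18  -80.09] turn z -0.29 tool dp mm [-4.6 -0.2 18.3] rows 0.5
```

Emit:
{"api": "carry_out", "payload": {
  "plan": [
    {"grip": 1,"dp": [-0.004,0,0.006],"rotation": [0,0,-0.3]},
    {"grip": 1,"dp": [0,0,0.005],"rotation": [0,0,0]},
    {"grip": 1,"dp": [0,0,0.002],"rotation": [0,0,0]},
    {"grip": 1,"dp": [0,0,0],"rotation": [0,0,0]},
    {"grip": 1,"dp": [0,0,0],"rotation": [0,0,0]}
  ]
}}

```text
time_s: 8.78
tool_pos: [0.4858, -0.2165, 0.0749]
tool_rot: [-179.7, -0.3, -79.7]
force: [-1.2, -0.7, -2.3]
grip_width: 0.0321
```

Emit:
{"api": "carry_out", "payload": {
  "plan": [
    {"grip": 1,"dp": [0,0,0.003],"rotation": [0,0,0]},
    {"grip": 1,"dp": [0,0,0],"rotation": [0,0,0]}
  ]
}}

```text
time_s: 8.95
tool_pos: [0.4862, -0.2165, 0.072]
tool_rot: [-179.7, -0.3, -79.7]
force: [-0.3, 0.6, -2.7]
grip_width: 0.0324
```

Emit:
{"api": "carry_out", "payload": {
  "plan": [
    {"grip": 1,"dp": [0,0,0.002],"rotation": [0,0,0]},
    {"grip": 1,"dp": [0,0,0],"rotation": [0,0,0]},
    {"grip": 1,"dp": [0,0,0],"rotation": [0,0,0]}
  ]
}}

```text
time_s: 9.2
tool_pos: [0.4864, -0.2167, 0.0701]
tool_rot: [-179.7, -0.3, -79.7]
force: [0.3, 0.6, -2.9]
grip_width: 0.033
```

Emit:
{"api": "carry_out", "payload": {
  "plan": [
    {"grip": 1,"dp": [0,0,0.002],"rotation": [0,0,0]},
    {"grip": 1,"dp": [0,0,0],"rotation": [0,0,0]},
    {"grip": 1,"dp": [0,0,0],"rotation": [0,0,0]}
  ]
}}

```text
time_s: 9.45
tool_pos: [0.4874, -0.2172, 0.07]
tool_rot: [-179.6, -0.4, -79.7]
force: [-0.1, 0.7, -2.1]
grip_width: 0.0325
```

Emit:
{"api": "carry_out", "payload": {
  "plan": [
    {"grip": 1,"dp": [0,0,0.003],"rotation": [0,0,0]},
    {"grip": 1,"dp": [0,0,0],"rotation": [0,0,0]},
    {"grip": 1,"dp": [0,0,0],"rotation": [0,0,0]}
  ]
}}

```text
time_s: 9.7
tool_pos: [0.4888, -0.2177, 0.0702]
tool_rot: [-179.5, -0.5, -79.7]
force: [0.2, 0.3, -2.9]
grip_width: 0.0325
```

Emit:
{"api": "carry_out", "payload": {
  "plan": [
    {"grip": 1,"dp": [0,-0.002,0.004],"rotation": [0,0,0]},
    {"grip": 1,"dp": [0,0,0.003],"rotation": [0,0,0]},
    {"grip": 1,"dp": [0,0,0.003],"rotation": [0,0,0]}
  ]
}}

```text
time_s: 9.95
tool_pos: [0.4907, -0.218, 0.0681]
tool_rot: [-179.7, -0.7, -79.8]
force: [-10.5, 4.1, 24.6]
grip_width: 0.0333
```

Contact (24 N up). Relieve slightly and release.

Emit:
{"api": "carry_out", "payload": {
  "plan": [
    {"grip": 1,"dp": [0,0.001,-0.001],"rotation": [0,0,0]},
    {"grip": 1,"dp": [0,0,0],"rotation": [0,0,0]},
    {"grip": 1,"dp": [0,0,0],"rotation": [0,0,0]}
  ]
}}

```text
time_s: 10.2
tool_pos: [0.4903, -0.2183, 0.0699]
tool_rot: [-179.7, -0.7, -79.8]
force: [0.4, 0.1, -2.5]
grip_width: 0.0326
```

Emit:
{"api": "carry_out", "payload": {
  "plan": [
    {"grip": 0.7,"dp": [0,0,0],"rotation": [0,0,0]},
    {"grip": 0.5,"dp": [0,0,0],"rotation": [0,0,0]},
    {"grip": 0.3,"dp": [0,0,0],"rotation": [0,0,0]},
    {"grip": 0,"dp": [0,0,0],"rotation": [0,0,0]},
    {"grip": 0,"dp": [0,0,0],"rotation": [0,0,0]},
    {"grip": 0,"dp": [0,0,0],"rotation": [0,0,0]},
    {"grip": 0,"dp": [0,0,0],"rotation": [0,0,0]},
    {"grip": 0,"dp": [0,0,0],"rotation": [0,0,0]}
  ]
}}

```text
time_s: 10.87
tool_pos: [0.4902, -0.2184, 0.0681]
tool_rot: [-179.7, -0.6, -79.8]
force: [0.0, -0.5, -0.1]
grip_width: 0.0715
```

Emit:
{"api": "carry_out", "payload": {
  "plan": [
    {"grip": 0,"dp": [0,0,0],"rotation": [0,0,0]},
    {"grip": 0,"dp": [0,0,0],"rotation": [0,0,0]}
  ]
}}

```text
time_s: 11.03
tool_pos: [0.4906, -0.2185, 0.0683]
tool_rot: [-179.7, -0.7, -79.8]
force: [0.2, -0.8, -0.7]
grip_width: 0.0829
```

Emit:
{"api": "carry_out", "payload": {
  "plan": [
    {"grip": 0,"dp": [0,0,-0.015],"rotation": [0,0,0]},
    {"grip": 0,"dp": [0,0,-0.02],"rotation": [0,0,0]},
    {"grip": 0,"dp": [0,0,-0.03],"rotation": [0,0,0]},
    {"grip": 0,"dp": [0,0,-0.035],"rotation": [0,0,0]},
    {"grip": 0,"dp": [0,0,-0.035],"rotation": [0,0,0]},
    {"grip": 0,"dp": [0,0,-0.035],"rotation": [0,0,0]},
    {"grip": 0,"dp": [0,0,-0.02],"rotation": [0,0,0]},
    {"grip": 0,"dp": [0,0,0],"rotation": [0,0,0]}
  ]
}}

```text
time_s: 11.7
tool_pos: [0.4873, -0.215, 0.2646]
tool_rot: [-179.9, -0.4, -79.7]
force: [0.1, -0.4, -0.9]
grip_width: 0.0872
```

```bash
python3 - <<'E'
from h import *
snap("side","pics/s5.png");snap("scene","pics/c5.png")
a=cv2.imread("pics/s5.png");b=cv2.imread("pics/c5.png")
f=lambda i,r,c,k:cv2.resize(i[r:r+100,c:c+133],(400,300),interpolation=3)
cv2.imwrite("pics/m5.png",np.vstack([np.hstack([f(a,140,280,3),f(b,215,140,3)]),np.hstack([f(a,205,175,3),f(b,165,255,3)])]))
go(0,0,0,-80)
print(env.get_obs()["tool_pos"])
E
```

```text
rot [179.86  -0.26 -79.73] turn z 0.27 tool dp mm [-295.5  441.1  260.7] rows 14.2
[ 0.48572986 -0.2144044   0.26067332]
```

View pics/m5.png

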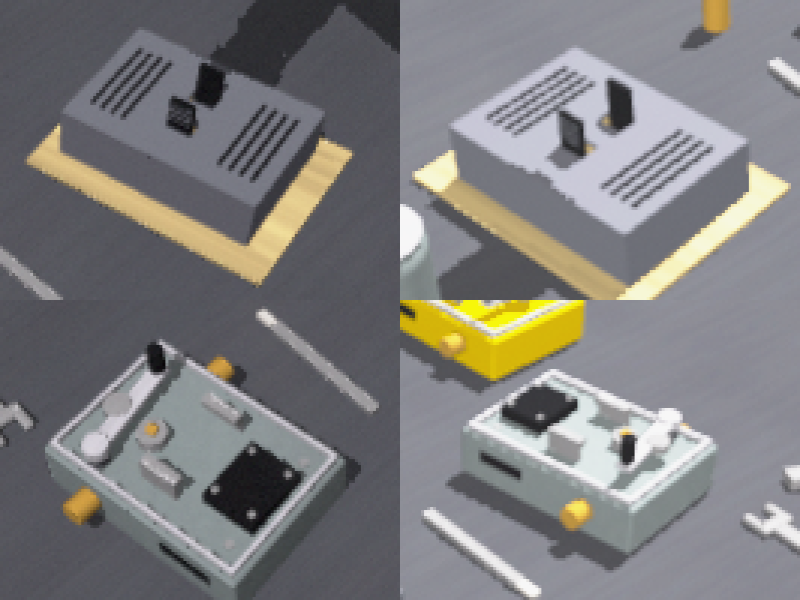

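Cover stands flat on its rim, well inside the board margins, tabs out again. Knob top is at side ≈(227,221) and scene ≈(331,210). Compute its position and the push path.

```bash
cat >> h.py <<'E'
C=np.array([.503,.148]);YU=8.5
def U(x,y):
    t=np.radians(YU);return C+np.array([[np.cos(t),-np.sin(t)],[np.sin(t),np.cos(t)]])@[x/1e3,y/1e3]
def knob(th): return U(55+85*np.sin(th),50-85*np.cos(th))
def push(th,gap=0,n=32):
    a=np.radians(n+YU);return knob(th)-(.0165+gap)*np.array([np.cos(a),np.sin(a)])
E
python3 - <<'E'
from h import *
s=lambda u,v:(u/3.008+175,(v-300)/3+205)
c=lambda u,v:((u-400)/3.008+255,(v-300)/3+165)
for n,p in(("side",s(156,347)),("scene",c(628,435))):
    k=ray(n,p,.0975);d=k-U(55,50);print(n,k,np.linalg.norm(d),np.arctan2(d[1],d[0])+np.pi/2-np.radians(YU))
print("pivot",U(55,50),"seen",ray("side",s(96,442),.075),ray("scene",c(670,415),.075))
p=push(.1,.012);print(p)
go(*p,.22,-49.5);print(env.get_obs()["qpos"].round(1))
E
```

```text
side [0.57458529 0.12494802] 0.08429552950597476 0.14753755416446
scene [0.57473475 0.12614217] 0.08319831356999899 0.1534411545241928
pivot [0.5500054  0.20558031] seen [0.55050334 0.20765072] [0.55497249 0.20587786]
[0.5492275  0.10467896]
rot [179.86  -0.26 -79.73] turn z -30.23 tool dp mm [-201.4 -255.5   40.7] rows 7.9
[ 46.5   4.2 -27.   95.9   2.2  80.3 -60.6]
```

Emit:
{"api": "carry_out", "payload": {
  "plan": [
    {"grip": 1,"dp": [0,0,0],"rotation": [0,0,-6.1]},
    {"grip": 1,"dp": [0,0,0],"rotation": [0,0,-6.1]},
    {"grip": 1,"dp": [0,0,0],"rotation": [0,0,-6.1]},
    {"grip": 1,"dp": [0,0,0],"rotation": [0,0,-6.1]},
    {"grip": 1,"dp": [0,0,0],"rotation": [0,0,-5.9]},
    {"grip": 1,"dp": [-0.025,-0.03,0],"rotation": [0,0,0]},
    {"grip": 1,"dp": [-0.025,-0.03,0],"rotation": [0,0,0]},
    {"grip": 1,"dp": [-0.025,-0.03,0.005],"rotation": [0,0,0]}
  ]
}}

```text
time_s: 12.47
tool_pos: [0.4936, -0.1049, 0.2382]
tool_rot: [179.0, 1.1, -48.9]
force: [1.5, 0.0, -0.2]
grip_width: 0.0417
```

Emit:
{"api": "carry_out", "payload": {
  "plan": [
    {"grip": 1,"dp": [-0.025,-0.03,0.005],"rotation": [0,0,0]},
    {"grip": 1,"dp": [-0.025,-0.03,0.005],"rotation": [0,0,0]},
    {"grip": 1,"dp": [-0.025,-0.03,0.005],"rotation": [0,0,0]},
    {"grip": 1,"dp": [-0.025,-0.03,0.005],"rotation": [0,0,0]},
    {"grip": 1,"dp": [-0.01,-0.02,0.005],"rotation": [0,0,0]},
    {"grip": 1,"dp": [0,0,0],"rotation": [0,0,0]}
  ]
}}

```text
time_s: 12.97
tool_pos: [0.5177, 0.0868, 0.1987]
tool_rot: [178.4, 2.0, -48.4]
force: [-0.6, -0.1, 0.7]
grip_width: 0.0036
```

```bash
python3 - <<'E'
from h import *
p=push(.15,.014);print(p)
for i in range(2): env.read_camera("wrist");go(*p,.13,-49.5)
print(env.get_obs()["qpos"].round(1),env.get_obs()["tool_pos"])
E
```

```text
[0.55179846 0.10452728]
rot [178.31   2.04 -48.47] turn z 1.03 tool dp mm [  7.9 -39.   68.7] rows 1.9
rot [178.29   1.93 -48.67] turn z 0.83 tool dp mm [  5.4 -40.4  69.3] rows 1.9
[ 28.    9.2 -43.1  99.5   5.5  76.2 -64.8] [0.51757029 0.08239369 0.19932437]
```

Correct tilt (+1.7 about x, +1.9 about y), shift and come to z ≈ 0.13.

Emit:
{"api": "carry_out", "payload": {
  "plan": [
    {"grip": 1,"dp": [0.002,-0.014,0.0],"rotation": [0.9,1.0,0.4]},
    {"grip": 1,"dp": [0.002,-0.014,0.02],"rotation": [0.8,0.9,0.4]},
    {"grip": 1,"dp": [0.001,-0.012,0.02],"rotation": [0,0,0]},
    {"grip": 1,"dp": [0,0,0.02],"rotation": [0,0,0]},
    {"grip": 1,"dp": [0,0,0],"rotation": [0,0,0]},
    {"grip": 1,"dp": [0,0,0],"rotation": [0,0,0]}
  ]
}}

```text
time_s: 13.57
tool_pos: [0.5511, 0.0908, 0.1329]
tool_rot: [179.5, -0.2, -50.4]
force: [0.3, 0.1, -0.3]
grip_width: 0.0004
```

```bash
python3 - <<'E'
from h import *
p=push(.15,.014)
for i in range(2): env.read_camera("wrist");go(*p,.077,-49.5)
snap("side","pics/s6.png");a=cv2.imread("pics/s6.png")[180:310,160:320];b=env.read_camera("wrist")[:,:,::-1]
cv2.imwrite("pics/m6.png",np.hstack([cv2.resize(a,(390,317),interpolation=3),cv2.resize(b,(400,317))]))
E
```

```text
rot [179.45  -0.24 -50.46] turn z -0.96 tool dp mm [-10.2 -10.2  55.7] rows 1.4
rot [179.54  -0.29 -50.44] turn z -0.94 tool dp mm [-10.1  -9.4  56.5] rows 1.4
```

View pics/m6.png

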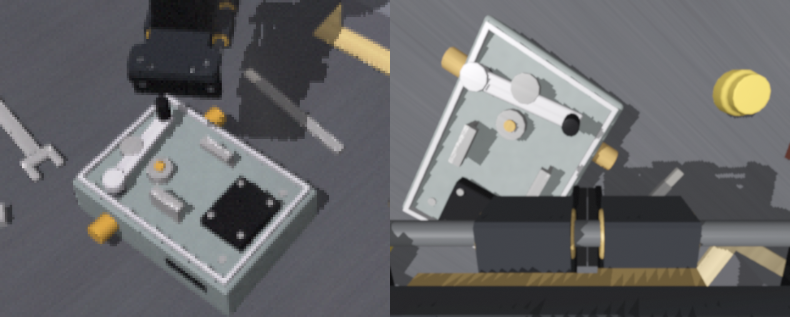

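Knob (black) shows in the wrist view ahead of the fingers, slightly left, as computed. Shift and go down beside it.

Emit:
{"api": "carry_out", "payload": {
  "plan": [
    {"grip": 1,"dp": [-0.01,-0.005,0.004],"rotation": [0.4,-0.2,-0.9]},
    {"grip": 1,"dp": [0,-0.002,0.008],"rotation": [0,0,0]},
    {"grip": 1,"dp": [0,0,0.008],"rotation": [0,0,0]},
    {"grip": 1,"dp": [0,0,0],"rotation": [0,0,0]},
    {"grip": 1,"dp": [0,0,0],"rotation": [0,0,0]}
  ]
}}

```text
time_s: 14.18
tool_pos: [0.5526, 0.1059, 0.1159]
tool_rot: [-179.6, -0.4, -49.4]
force: [-0.1, -0.3, 0.0]
grip_width: 0.0004
```

```bash
python3 - <<'E'
from h import *
k=ray("wrist",(252,163),.0975);d=k-U(55,50);print("knob",k,np.linalg.norm(d),np.arctan2(d[1],d[0])+np.pi/2-np.radians(YU),"model",knob(.15))
p=push(.15,.014)
for i in range(2): env.read_camera("wrist");go(*p,.077,-49.5)
E
```

```text
knob [0.57890598 0.14501837] 0.0671043355695386 0.29689454811701543 model [0.57499084 0.12433545]
rot [-179.65   -0.34  -49.36] turn z 0.14 tool dp mm [ 0.6  1.3 38.8] rows 0.9
rot [-179.64   -0.35  -49.38] turn z 0.12 tool dp mm [ 0.5  1.3 39. ] rows 0.9
```

Emit:
{"api": "carry_out", "payload": {
  "plan": [
    {"grip": 1,"dp": [0,0.001,0.012],"rotation": [-0.3,0,0]},
    {"grip": 1,"dp": [0,0,0.012],"rotation": [0,0,0]},
    {"grip": 1,"dp": [0,0,0.01],"rotation": [0,0,0]},
    {"grip": 1,"dp": [0,0,0],"rotation": [0,0,0]},
    {"grip": 1,"dp": [0,0,0],"rotation": [0,0,0]}
  ]
}}

```text
time_s: 14.7
tool_pos: [0.5518, 0.1044, 0.0779]
tool_rot: [180.0, -0.3, -49.4]
force: [0.1, -0.1, 0.3]
grip_width: 0.0003
```

```bash
python3 - <<'E'
from h import *
print(env.get_obs()["force"])
env.read_camera("wrist");go(*push(.15,.014),.078,-49.5)
t=np.radians(-49.5);c,s=np.cos(t),np.sin(t)
P=[push(.15,.014)]+[push(a) for a in np.linspace(.15,1.1,9)]
for a,b in zip(P,P[1:]):
    d=(b-a)*1e3;print(np.round([c*d[0]+s*d[1],s*d[0]-c*d[1]],1))
E
```

```text
[ 0.14200238 -0.08228779  0.340132  ]
rot [179.96  -0.33 -49.42] turn z 0.08 tool dp mm [-0.1 -0.4 -0.2] rows 0.0
[  0. -14.]
[ 3.5 -9.5]
[ 2.3 -9.8]
[  1.1 -10. ]
[ -0.1 -10.1]
[ -1.3 -10. ]
[-2.4 -9.8]
[-3.6 -9.4]
[-4.7 -8.9]
```

Exactly in place. Push first half of the arc.

Emit:
{"api": "carry_out", "payload": {
  "plan": [
    {"grip": 1,"dp": [0,-0.007,0],"rotation": [0,0,0]},
    {"grip": 1,"dp": [0,-0.008,0],"rotation": [0,0,0]},
    {"grip": 1,"dp": [0.0035,-0.0095,0],"rotation": [0,0,0]},
    {"grip": 1,"dp": [0.0025,-0.01,0],"rotation": [0,0,0]},
    {"grip": 1,"dp": [0.001,-0.01,0],"rotation": [0,0,0]},
    {"grip": 1,"dp": [0,-0.01,0],"rotation": [0,0,0]}
  ]
}}

```text
time_s: 15.25
tool_pos: [0.599, 0.1308, 0.0778]
tool_rot: [179.4, -0.5, -49.7]
force: [-2.2, -1.7, 0.4]
grip_width: 0.0004
```

```bash
python3 - <<'E'
from h import *
print(env.get_obs()["tool_pos"])
for a in(.5,.6,.7,.85,1,1.1): go(*push(a),.078,-49.5)
E
```

```text
[0.59901858 0.13078408 0.0777779 ]
rot [179.41  -0.55 -49.67] turn z -0.17 tool dp mm [-3.9 10.2 -0.2] rows 0.3
rot [179.41  -0.55 -49.67] turn z -0.17 tool dp mm [-3.8  1.7 -0.2] rows 0.1
rot [179.41  -0.55 -49.67] turn z -0.17 tool dp mm [-4.6 -6.8 -0.2] rows 0.2
rot [179.41  -0.55 -49.67] turn z -0.17 tool dp mm [ -7.3 -19.2  -0.2] rows 0.5
rot [179.41  -0.55 -49.67] turn z -0.17 tool dp mm [-11.9 -31.1  -0.2] rows 0.8
rot [179.41  -0.55 -49.67] turn z -0.17 tool dp mm [-15.9 -38.6  -0.2] rows 1.0
```

Emit:
{"api": "carry_out", "payload": {
  "plan": [
    {"grip": 1,"dp": [-0.0035,-0.0095,0],"rotation": [0.3,-0.3,0]},
    {"grip": 1,"dp": [-0.0035,-0.0095,0],"rotation": [0.3,-0.2,0]},
    {"grip": 1,"dp": [-0.0035,-0.008,0],"rotation": [0,0,0]},
    {"grip": 1,"dp": [-0.003,-0.006,0],"rotation": [0,0,0]}
  ]
}}

```text
time_s: 15.58
tool_pos: [0.618, 0.1644, 0.0773]
tool_rot: [180.0, -0.0, -49.8]
force: [-1.4, -1.4, 0.6]
grip_width: 0.0003
```

```bash
python3 - <<'E'
from h import *
for a in(.9,1,1.1): go(*push(a),.078,-49.5)
E
```

```text
rot [ 1.7996e+02 -1.0000e-02 -4.9780e+01] turn z -0.28 tool dp mm [ 4.6 12.9 -0.7] rows 0.3
rot [ 1.7996e+02 -1.0000e-02 -4.9780e+01] turn z -0.28 tool dp mm [ 1.4  5.1 -0.7] rows 0.1
rot [ 1.7996e+02 -1.0000e-02 -4.9780e+01] turn z -0.28 tool dp mm [-2.6 -2.4 -0.7] rows 0.1
```

Near the stop; push on gently until the force rises.

Emit:
{"api": "carry_out", "payload": {
  "plan": [
    {"grip": 1,"dp": [-0.002,-0.004,0],"rotation": [0,0,0]},
    {"grip": 1,"dp": [-0.001,-0.003,0],"rotation": [0,0,0]}
  ]
}}

```text
time_s: 15.75
tool_pos: [0.6199, 0.1696, 0.077]
tool_rot: [179.5, -0.1, -49.7]
force: [-10.7, -14.4, 10.2]
grip_width: 0.0005
```

Emit:
{"api": "carry_out", "payload": {
  "plan": [
    {"grip": 1,"dp": [-0.001,-0.003,0],"rotation": [0,0,0]},
    {"grip": 1,"dp": [-0.001,-0.003,0],"rotation": [0,0,0]}
  ]
}}

```text
time_s: 15.92
tool_pos: [0.6197, 0.1693, 0.0772]
tool_rot: [178.6, -0.3, -49.9]
force: [-7.0, -8.5, 6.6]
grip_width: 0.001
```

Stop reached (18 N, no more motion). Back off and rise.

Emit:
{"api": "carry_out", "payload": {
  "plan": [
    {"grip": 1,"dp": [0,0.008,0],"rotation": [0,0,0]},
    {"grip": 1,"dp": [0,0.01,0],"rotation": [0,0,0]},
    {"grip": 1,"dp": [0,0.002,-0.02],"rotation": [0,0,0]},
    {"grip": 1,"dp": [0,0,-0.03],"rotation": [0,0,0]},
    {"grip": 1,"dp": [-0.01,0.02,-0.03],"rotation": [0,0,0]},
    {"grip": 1,"dp": [-0.01,0.03,-0.03],"rotation": [0,0,0]},
    {"grip": 1,"dp": [0,0.03,-0.02],"rotation": [0,0,0]},
    {"grip": 1,"dp": [0,0,0],"rotation": [0,0,0]}
  ]
}}

```text
time_s: 16.58
tool_pos: [0.5278, 0.1279, 0.2119]
tool_rot: [179.1, -0.0, -49.4]
force: [1.3, 1.0, 0.0]
grip_width: 0.0003
```

```bash
python3 - <<'E'
from h import *
snap("side","pics/s7.png");snap("scene","pics/c7.png")
a=cv2.imread("pics/s7.png");b=cv2.imread("pics/c7.png")
cv2.imwrite("pics/m7.png",np.hstack([cv2.resize(a[130:310,150:410],(400,277)),cv2.resize(b[150:330,130:390],(400,277))]))
print(env.get_obs()["tool_pos"],proj("side",[*knob(1.1),.0975]),proj("side",[*knob(1.0),.0975]))
E
```

```text
[0.52871805 0.13000978 0.20897112] [194.57934161 220.02674795] [198.02602429 218.91768659]
```

View pics/m7.png

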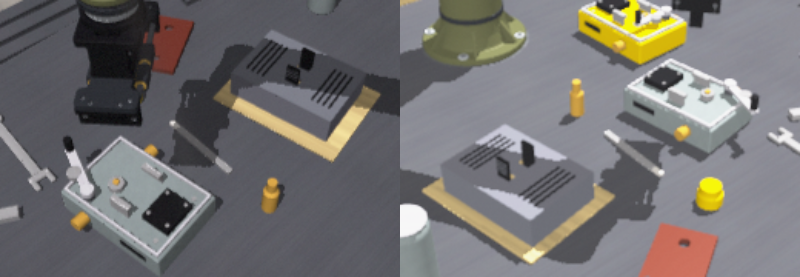

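Knob top shows at side ≈(194,220), matching the 1.1 rad prediction of (194.6,220.0). Hand in.

```bash
python3 -c "
from cell import env
print(env.sign_off(),env.get_obs()['time_s'])"
```

```text
the job is handed in; nothing more can be done
the job is handed in; nothing more can be done
```

The job is done and handed in at about 17 s of robot time. I squeezed the tabs, lifted the cover off and set it upright in the middle of the plywood board. Then I pushed the pressure arm round with the shut fingers until it hit its stop.

- **Cover:** the last pictures show it standing flat on its rim, within a few mm of the board's centre by my estimate, with its tabs sprung back out. As I set it down it briefly pressed on the board with about 25 N. After I eased off, the wrist still carried its weight, so it may have settled up to about 1 mm on release.
- **Pressure arm:** at the stop the force rose to about 18–20 N and motion ceased. The knob appears at (194, 220) in the side view, against (194.6, 220.0) predicted for 1.1 rad.
- **Other parts:** I touched none of them, and those visible in the last pictures look unmoved. The robot was clear of everything at the end.
- **Readings that disagreed:** the gripper read 33 mm on the squeezed tabs, not the expected 36 mm. It held firmly and the cover came off level. One knob check from the wrist camera used a pose taken after the arm had moved, so I discarded it.

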